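# Feel which tin holds the steel ball and pour it into the glass

## Robot

A 6-joint arm with a two-finger parallel gripper is mounted at the origin on the work surface. World frame = base frame: x ahead of the robot, y to its left, z up, the work surface at z = 0. Lengths are in m, angles in rad, forces in N, time in s.
With the tool pointing down it reaches from about 0.4 to 0.825 m from the base axis. Payload 7 kg.
Tool frame: the origin (TCP) lies midway between the tips of the shut fingers; the grasp point (between the pads) lies 19 mm behind it; z points along the fingers, y is the direction in which the jaws open and shut (so a half turn about z gives the same grasp; the last joint's range is limited). The gripper opens to 85 mm and grips with 20 to 120 N. Pads are 22 mm wide; open, the fingers measure 114 mm over their backs; the gripper's body (76 mm by 85 mm) begins 54 mm behind the grasp point. The pads swing forward as they close: fully open they stand 13 mm farther back than shut.
Start: joints at [-0.817, 0.359, 0.012, 0, -1.224, -0.288], TCP at [0.303, -0.603, 0.231] pointing down, gripper open.
Joint ranges: [-3.07, 3.07], [-1.43, 2.12], [-1.02, 1.25], [-3.03, 1.67], [-3.05, -0], [-3.03, 3.03]. Speed limits (rad/s): [2.39, 2.39, 3.01, 3.14, 3.14, 3.14].

## Interface

Orientations are given as a unit quaternion [w, x, y, z].
In Python, from workcell import monitor, grab_frame, calibration, bot gives the robot as it stands.
- The arm moves only by the shell command python3 -m handwheel 'ROWS' [OPENING] [FORCE]. ROWS is JSON, a list that holds one entry, the list of rows, each a list of 6 numbers: the shift along the tool's x, y, z in m, then the turn, a rotation vector about the tool's x, y, z in rad. A call has 1 to 10 rows; each row is the pose to reach, as a shift and turn from the pose commanded when the call began, along the tool's axes at that moment; what a row does not reach only later rows make up. A row lasts 1/8 s, in which the tool goes at most 62.5 mm and 10.7 degrees, less where a joint would pass 70% of its speed; a pose out of reach is approached as far as the arm can. A call with a gripper value outside its range is refused whole. OPENING is the gripper command: -1 is fully open, 1 is shut, values between are in proportion, set as the call begins (- or left out, the last holds). The fingers move at their own pace and stop on an object; FORCE is the grip in N (left out, the last holds). Time passes only in rows, so rows that repeat a pose let the fingers close. It gives the time, the measured TCP pose, the force and the opening at its end, in the units of the state.
- monitor.get_obs(): the state, without advancing time (a new reading comes with each control period).
- grab_frame(name): name is "scene" or "top"; returns (picture, depth): 480x640x3 uint8, red, green, blue; 480x640 float32, m along the optical axis (not along the pixel's ray), 0 where there is no reading.
- calibration(name): a dict with "fx", "fy", "cx", "cy" (pixels), "rvec" (rotation vector, rad) and "tvec" (3), from world to camera coordinates, as OpenCV has them. Camera axes: x right, y down, z forward; pixel columns grow to the right and rows downward; lengths in m; the calibration is good to about 2 mm. A picture is of the moment at which its call begins. calibration takes no time and is no camera call.
- bot.close_job(): hands the job in, once; it reports no verdict.
The state is a dict: "clock": time; "qpos": joint angles; "qd": joint speeds; "joint_efforts": joint torques, N m; "tcp_pos": TCP position; "tool_rot": TCP orientation; "force": force on the tool from outside, world axes, zero at the start; "moment": the same for the moment, N m; "width": opening from 0.0 (shut) to 1.0 (fully open).
Only numpy, scipy, OpenCV 4.12 (cv2) and the standard library are available. Lean on these libraries where they do the work, as an engineer would, in place of code of your own. Each camera call takes 0.05 s, during which the arm holds its last target. There are 200 camera calls.

## Task

One of the two closed tins hides the heavy steel chilling ball, the other a light oak ball, and the tins themselves differ in weight, so lift a tin and tilt it slowly a little (about ten degrees, clear of the glass) to feel whether a heavy weight shifts inside. Then tip the tin with the steel ball, mouth down, over the tumbler on the slate coaster so that the ball, and only that ball, ends in the tumbler, and never tip a tin's mouth steeply down anywhere but over that glass. Finish with both tins standing flat on the shelf and the tumbler upright on its coaster, and leave the spare tumbler, decanter and jigger alone.

Things in the scene. Friction and masses are not known exactly. Their poses are not given: they have to be found in the camera images.
- tin_left: opaque metal tin, robot's left (+y): box 180 mm long (own x), 58 wide, 64 high, walls 3; origin = centre of underside, z up. On its lid's middle an oak grip block 26 mm (x) by 54 (y), 42 high (top at z=106). -x end: the mouth, roughly towards the glass, shut by a loose 12 g flap on a dark rod along its top edge, swinging outward. +x end closed. Weighs 0.29 to 0.63 kg empty. A 40 mm ball is loose inside.
- tin_right: a tin like tin_left, on the robot's right (-y). By chance one tin holds the solid steel ball (0.26 kg), the other the oak ball (0.024 kg). The ball starts near the tin's middle and rolls freely lengthwise, its centre from x=-60 to +67 mm: from end to end the moment about the tin's middle changes by 0.32 N m (steel) or 0.03 N m (oak).
- tin_left_lip (a point): middle of the upper edge of tin_left's pouring lip, at x=-96, y=0, z=16 mm in the tin's frame. The floor ramps up 24 degrees over the last 30 mm to this lip: the ball stays in until the mouth is tipped down 24 degrees; tipped slowly on to about 35 to 40 degrees it pushes the flap and rolls out gently, its centre leaving about 20 mm beyond the lip. Tipped fast, it flies.
- tin_right_lip (a point): the same point on tin_right, which behaves the same.
- tumbler: the glass to pour into: heavy clear tumbler, 0.45 kg, 90 mm high, 90 mm across the rim, inside about 78 mm across, base 14 mm thick; origin = centre of its underside, z up. Loose, standing on the slate coaster.
- coaster: round slate coaster, 108 mm across, 8 mm thick, fixed; origin = centre of its underside.
- spare_tumbler: bystander: a second, equal tumbler, far left; origin = centre of its underside.
- decanter: bystander: empty crystal decanter with its stopper, 100 mm across, 210 mm high, 0.9 kg, beyond the work; origin = centre of its underside.
- jigger: bystander: hourglass-shaped stainless steel jigger, 44 mm across, 80 mm high, far right; origin = centre of its underside.
Things that resemble listed ones, but are neither listed nor needed, are in the scene too. Leave any brown or yellow look-alike of the tin_left alone.

How it is judged:
By the outcome, as a careful person would: the job done as asked, in the order asked, and still so for the second after the job is handed in, with the robot touching nothing.
It also fails if it takes over 72 s, if anything falls off the work surface, if the arm or the gripper's body presses on something with over 40 N, if the wrist force passes 120 N, or if a joint passes its speed limit or range.

## Working session

There is one attempt and no reset: what is moved stays moved. The work goes in short steps, Python scripts to look and compute and a shell command to move; the robot and the scene stay as the last step left them, time stands still between calls to the robot, and variables do not carry over. Pictures are saved under pics/ and viewed, about 8 in all and at most 12, crops included, and the job is handed in when it is done.

```bash
mkdir -p pics; ls; python3 - <<'E'
from workcell import monitor, grab_frame, calibration, bot
import cv2,numpy as np
for n in("scene","top"):
    p,d=grab_frame(n); cv2.imwrite(f"pics/{n}0.png",p[:,:,::-1]); np.savez(f"pics/{n}0.npz",p=p,d=d); print(calibration(n))
print(monitor.get_obs())
E
```

```text
pics
{'fx': 533.7336885418405, 'fy': 533.7336885418405, 'cx': 316.3309817418643, 'cy': 240.50123669513923, 'rvec': array([ 2.25791995,  0.95625743, -0.39133985]), 'tvec': array([-0.4638139 , -0.17973825,  1.84276734])}
{'fx': 495.0618386178414, 'fy': 495.0618386178414, 'cx': 321.55239738241073, 'cy': 245.8368637129196, 'rvec': array([ 2.18667489, -2.18945489,  0.07506332]), 'tvec': array([0.11440232, 0.56531534, 1.63443811])}
{'clock': 0.1, 'qpos': array([-8.16893864e-01,  3.59302537e-01,  1.11395982e-02, -3.17785161e-04,
       -1.22412397e+00, -2.88128279e-01]), 'qd': array([-1.81713249e-05, -2.47310047e-03,  2.55601391e-03,  2.92009752e-03,
       -9.53761409e-04, -3.81333305e-04]), 'joint_efforts': array([-6.73061586e-04, -5.84765625e+01,  2.94108921e+01,  6.95455089e+00,
       -3.18018880e-03, -5.53159694e-06]), 'tcp_pos': array([ 0.30294292, -0.60269906,  0.23045921]), 'tool_rot': array([-2.41399922e-04, -2.30734929e-01,  9.73016349e-01,  7.20765804e-04]), 'force': array([-0.46384853, -0.34757659,  0.58719573]), 'moment': array([-0.05072371, -0.02280352, -0.0100078 ]), 'width': 0.9969014993077928}
```

View pics/top0.png

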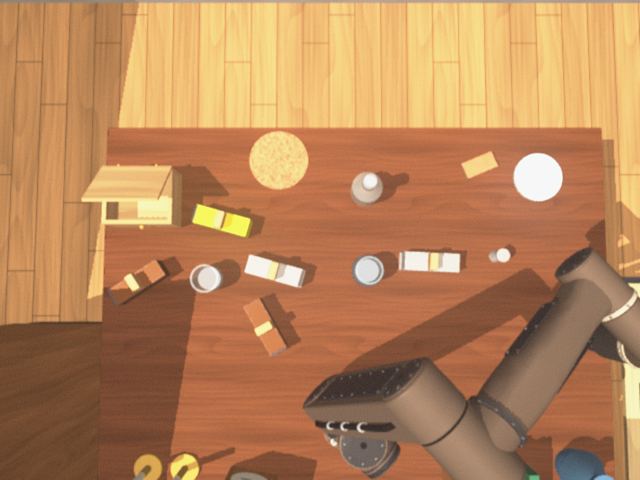

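View pics/scene0.png

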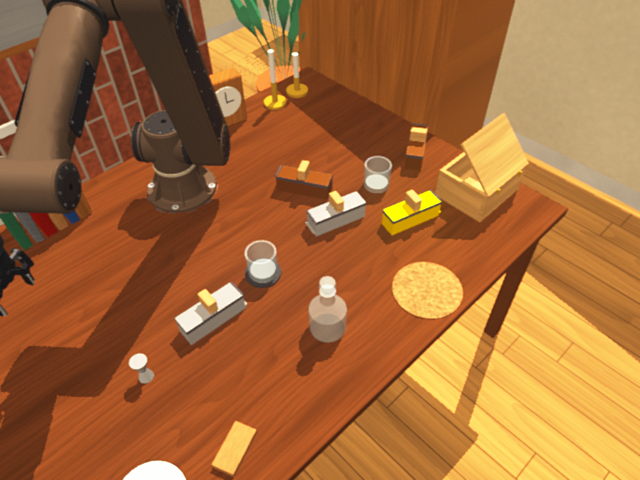

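The top view shows the right tin at about (430,261), the left tin at (275,270), the target tumbler on its dark coaster at (368,270), the spare tumbler at (206,278), the decanter at (367,187) and the jigger at (501,256). The yellow tin (222,219) and the brown ones are look-alikes. The scene view confirms this, with both silver tins' grip blocks clear of everything.

```bash
cat > h.py <<'E'
import numpy as np,cv2
from scipy.spatial.transform import Rotation as R
from workcell import monitor, grab_frame, calibration
def cloud(n,d):
    c=calibration(n);v,u=np.indices(d.shape)
    X=np.stack([(u-c['cx'])/c['fx']*d,(v-c['cy'])/c['fy']*d,d],-1)
    Rm=cv2.Rodrigues(c['rvec'])[0]; W=(X-c['tvec'])@Rm; W[d==0]=np.nan; return W
def atz(n,u,v,z):
    c=calibration(n);Rm=cv2.Rodrigues(c['rvec'])[0]
    r=Rm.T@np.array([(u-c['cx'])/c['fx'],(v-c['cy'])/c['fy'],1]);o=-Rm.T@c['tvec']
    return o+r*(z-o[2])/r[2]
def tin(n,d,x0,y0):
    W=cloud(n,d); near=np.hypot(W[...,0]-x0,W[...,1]-y0)<.14
    for nm,lo,hi in(("lid",.054,.075),("block",.095,.115)):
        P=W[near&(W[...,2]>lo)&(W[...,2]<hi)]
        r=cv2.minAreaRect(P[:,:2].astype(np.float32)*1000)
        b=cv2.boxPoints(r); e=sorted([b[1]-b[0],b[2]-b[1]],key=np.linalg.norm)[-1]
        print(nm,len(P),"c",np.round(r[0],1),"size",np.round(r[1],1),"long dir deg",round(np.degrees(np.arctan2(e[1],e[0]))%180,1),"z",round(np.median(P[:,2]),4))
E
python3 - <<'E'
from h import *
for n in("top","scene"):
    d=np.load(f"pics/{n}0.npz")['d']
    for u,v in((275,270),(430,261)):
        a=atz("top",u,v,.064); print(n,np.round(a,3)); tin(n,d,a[0],a[1])
print("tumbler c rim/base",atz("top",368,270,.098))
W=cloud("top",np.load("pics/top0.npz")['d'])
c=atz("top",368,270,.098)
P=W[(np.hypot(W[...,0]-c[0],W[...,1]-c[1])<.07)&(W[...,2]>.085)&(W[...,2]<.11)]
print(len(P),P.min(0) if len(P) else 0,P.max(0) if len(P) else 0)
p=np.load("pics/top0.npz")['p'][225:315,235:475]
cv2.imwrite("pics/c0.png",cv2.resize(p[:,:,::-1],None,fx=3.3,fy=3.3,interpolation=cv2.INTER_CUBIC))
s=monitor.get_obs(); print(R.from_quat(np.roll(s['tool_rot'],-1)).as_matrix().round(3))
E
```

```text
top [0.484 0.265 0.064]
lid 1025 c [431.4 283.4] size [184.3 167.6] long dir deg 74.4 z 0.0641
block 143 c [483.9 268.9] size [25.8 53.4] long dir deg 165.2 z 0.1059
top [ 0.513 -0.238  0.064]
lid 862 c [ 512.4 -241.2] size [184.2  59.5] long dir deg 87.2 z 0.0641
block 151 c [ 512.5 -241.6] size [28.8 53.9] long dir deg 177.0 z 0.1052
scene [0.484 0.265 0.064]
lid 897 c [433.  281.9] size [186.  170.3] long dir deg 74.5 z 0.0637
block 135 c [482.3 267.9] size [28.9 59.1] long dir deg 160.8 z 0.1048
scene [ 0.513 -0.238  0.064]
lid 1217 c [ 511.5 -240.8] size [185.9  65.4] long dir deg 87.3 z 0.0644
block 194 c [ 512.9 -242.5] size [26.6 56. ] long dir deg 176.9 z 0.1062
tumbler c rim/base [ 0.48321236 -0.03330143  0.098     ]
178 [ 0.44207746 -0.08176674  0.08532916] [0.52788163 0.00770889 0.10604706]
[[-0.894 -0.449 -0.001]
 [-0.449  0.894  0.001]
 [ 0.     0.002 -1.   ]]
```

View pics/c0.png

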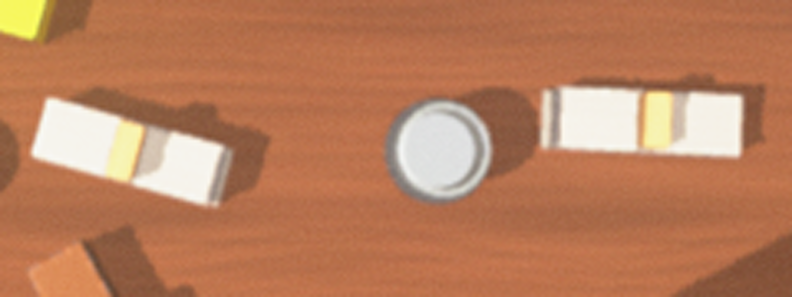

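The crop puts the tumbler rim centre at about (369,270) in the full image, or roughly (0.484,-0.036) m. Both mouths (grey rod strips) face the glass. I'll start with the right tin.

```bash
python3 -m handwheel '[[[-0.02,0.013,0,0,0,0.05],[-0.07,0.045,0.0,0,0,0.12],[-0.12,0.078,0.0,0,0,0.2],[-0.17,0.111,0.0,0,0,0.28],[-0.22,0.144,0.0,0,0,0.36],[-0.27,0.177,0.0,0,0,0.43],[-0.315,0.206,0,0,0,0.49],[-0.34,0.2225,0,0,0,0.515],[-0.3496,0.2288,0,0,0,0.515],[-0.3496,0.2288,0,0,0,0.515]]]' -1 60
python3 - <<'E'
from h import *
s=monitor.get_obs(); Rm=R.from_quat(np.roll(s['tool_rot'],-1)).as_matrix(); print(Rm.round(3),s['qpos'].round(2),s['clock'])
print(Rm.T@(np.array([.5125,-.2415,.070])-s['tcp_pos']))
E
```

```text
clock: 1.35
tcp_pos: [0.5127, -0.2413, 0.231]
tool_rot: [-0.0, 0.024, 1.0, 0.0]
force: [0.2, -0.3, -0.8]
width: 1.001
[[-0.999  0.048 -0.001]
 [ 0.048  0.999  0.   ]
 [ 0.001  0.    -1.   ]] [-0.09  0.18 -0.23 -0.   -1.16 -1.52] 1.35
[ 1.22297181e-04 -1.87085592e-04  1.61035105e-01]
```

```bash
python3 -m handwheel '[[[0,0,0.03,0,0,0],[0,0,0.08,0,0,0],[0,0,0.12,0,0,0],[0,0,0.145,0,0,0],[0,0,0.157,0,0,0],[0,0,0.161,0,0,0],[0,0,0.161,0,0,0]]]'
python3 -m handwheel '[[[0,0,0,0,0,0],[0,0,0,0,0,0],[0,0,0,0,0,0],[0,0,0,0,0,0],[0,0,0,0,0,0],[0,0,0,0,0,0]]]' 1 80
python3 -m handwheel '[[[0,0,-0.005,0,0,0],[0,0,-0.02,0,0,0],[0,0,-0.04,0,0,0],[0,0,-0.06,0,0,0],[0,0,-0.08,0,0,0],[0,0,-0.09,0,0,0],[0,0,-0.095,0,0,0],[0,0,-0.095,0,0,0],[0,0,-0.095,0,0,0]]]'
python3 -c "
from h import *
s=monitor.get_obs();print(s)"
```

```text
clock: 2.22
tcp_pos: [0.5131, -0.2421, 0.071]
tool_rot: [0.0, 0.025, 1.0, -0.0]
force: [0.6, 0.6, 0.2]
width: 1.0
clock: 2.98
tcp_pos: [0.5131, -0.2419, 0.0709]
tool_rot: [0.0, 0.024, 1.0, -0.0]
force: [-1.3, -0.8, 5.3]
width: 0.294
clock: 4.1
tcp_pos: [0.5122, -0.2415, 0.1645]
tool_rot: [-0.001, 0.025, 1.0, 0.0]
force: [-0.1, 0.3, -8.1]
width: 0.292
{'clock': 4.1, 'qpos': array([-9.52023369e-02,  2.35637483e-01, -3.23573312e-01, -3.46598114e-04,
       -1.01301389e+00, -1.52481101e+00]), 'qd': array([ 1.04623957e-04,  1.66182321e-03,  1.01524179e-03,  9.03551738e-05,
       -1.50879643e-03,  2.02530037e-06]), 'joint_efforts': array([ 1.19108651e-02, -5.02248752e+01,  2.96794778e+01,  7.56464481e+00,
       -8.74583231e-03,  2.67138802e-06]), 'tcp_pos': array([ 0.51222973, -0.24147553,  0.1644714 ]), 'tool_rot': array([-7.02032930e-04,  2.46978273e-02,  9.99694696e-01,  1.96975383e-04]), 'force': array([-0.09025919,  0.3291682 , -8.08960095]), 'moment': array([ 0.00971543,  0.02533519, -0.01289797]), 'width': 0.2922988576012168}
```

```bash
cat > m.sh <<'E'
python3 -c "
from h import *
s=monitor.get_obs();print('F',s['force'].round(2),'M',s['moment'].round(3),'tilt',np.degrees((R.from_quat(np.roll(s['tool_rot'],-1)).as_matrix()[:,2])).round(1))"
E
python3 -m handwheel '[[[0,0,0,0.03,0,0],[0,0,0,0.06,0,0],[0,0,0,0.09,0,0],[0,0,0,0.12,0,0],[0,0,0,0.15,0,0],[0,0,0,0.175,0,0],[0,0,0,0.175,0,0],[0,0,0,0.175,0,0],[0,0,0,0.175,0,0],[0,0,0,0.175,0,0]]]'; sh m.sh
python3 -m handwheel '[[[0,0,0,-0.04,0,0],[0,0,0,-0.08,0,0],[0,0,0,-0.12,0,0],[0,0,0,-0.16,0,0],[0,0,0,-0.2,0,0],[0,0,0,-0.24,0,0],[0,0,0,-0.28,0,0],[0,0,0,-0.32,0,0],[0,0,0,-0.35,0,0],[0,0,0,-0.35,0,0]]]'
python3 -m handwheel '[[[0,0,0,0,0,0],[0,0,0,0,0,0],[0,0,0,0,0,0]]]'; sh m.sh
python3 -m handwheel '[[[0,0,0,0.04,0,0],[0,0,0,0.08,0,0],[0,0,0,0.12,0,0],[0,0,0,0.155,0,0],[0,0,0,0.175,0,0],[0,0,0,0.175,0,0]]]'; sh m.sh
```

```text
clock: 5.35
tcp_pos: [0.5127, -0.2418, 0.1653]
tool_rot: [-0.002, 0.025, 0.996, -0.087]
force: [0.3, 0.4, -7.6]
width: 0.295
F [ 0.32  0.4  -7.56] M [ 1.137  0.01  -0.007] tilt [ -0.5  -9.9 -56.4]
clock: 6.6
tcp_pos: [0.5127, -0.2423, 0.1651]
tool_rot: [0.002, 0.025, 0.996, 0.087]
force: [0.0, 0.5, -7.3]
width: 0.291
clock: 6.98
tcp_pos: [0.5127, -0.2413, 0.1653]
tool_rot: [0.002, 0.024, 0.996, 0.087]
force: [0.9, 1.6, -7.5]
width: 0.294
F [ 0.89  1.59 -7.47] M [-0.856  0.062  0.019] tilt [  0.5  10.  -56.4]
clock: 7.72
tcp_pos: [0.5126, -0.2411, 0.1653]
tool_rot: [-0.0, 0.024, 1.0, 0.0]
force: [0.3, -0.1, -7.2]
width: 0.297
F [ 0.27 -0.09 -7.18] M [ 0.204 -0.027  0.015] tilt [ -0.    0.  -57.3]
```

```bash
sh m.sh
python3 -m handwheel '[[[0,0,0,0.04,0,0],[0,0,0,0.08,0,0],[0,0,0,0.12,0,0],[0,0,0,0.155,0,0],[0,0,0,0.175,0,0],[0,0,0,0.175,0,0],[0,0,0,0.175,0,0],[0,0,0,0.175,0,0],[0,0,0,0.175,0,0]]]' ; sh m.sh
python3 -m handwheel '[[[0,0,0,-0.04,0,0],[0,0,0,-0.08,0,0],[0,0,0,-0.12,0,0],[0,0,0,-0.155,0,0],[0,0,0,-0.175,0,0],[0,0,0,-0.175,0,0]]]'; sh m.sh
python3 -m handwheel '[[[0,0,0,0,0,0],[0,0,0,0,0,0]]]'; sh m.sh
```

```text
F [ 0.27 -0.09 -7.18] M [ 0.204 -0.027  0.015] tilt [ -0.    0.  -57.3]
clock: 8.85
tcp_pos: [0.5128, -0.2418, 0.1653]
tool_rot: [-0.002, 0.025, 0.996, -0.087]
force: [-0.9, -0.0, -6.9]
width: 0.289
F [-0.9  -0.01 -6.89] M [ 1.081 -0.037  0.018] tilt [ -0.5 -10.  -56.4]
clock: 9.6
tcp_pos: [0.5127, -0.2421, 0.1653]
tool_rot: [-0.0, 0.025, 1.0, -0.0]
force: [-0.1, -0.1, -7.2]
width: 0.292
F [-0.05 -0.08 -7.2 ] M [-0.098  0.073 -0.016] tilt [ -0.   -0.  -57.3]
clock: 9.85
tcp_pos: [0.5126, -0.2415, 0.1653]
tool_rot: [-0.0, 0.024, 1.0, -0.0]
force: [-0.0, -0.1, -8.0]
width: 0.296
F [-0.04 -0.11 -7.99] M [-0.102 -0.009 -0.015] tilt [ -0.   -0.  -57.3]
```

Read level, the moment went from +0.20 N m (ball at the closed end) to -0.10 N m (ball at the mouth end). That 0.30 N m shift matches steel. Next I pour the right tin: raise it, tilt to 20°, and advance so the lip is over the glass.

```bash
python3 -m handwheel '[[[0,0,-0.015,0.05,0,0],[0,0,-0.035,0.12,0,0],[0,0,-0.05,0.2,0,0],[0.002,0.008,-0.057,0.27,0,0],[0.007,0.028,-0.057,0.32,0,0],[0.016,0.05,-0.055,0.345,0,0],[0.025,0.072,-0.052,0.349,0,0],[0.033,0.092,-0.048,0.349,0,0],[0.0375,0.103,-0.045,0.349,0,0],[0.0385,0.1065,-0.044,0.349,0,0]]]'
python3 -m handwheel '[[[0,0,0,0,0,0],[0,0,0,0,0,0]]]'
python3 - <<'E'
from h import *
p,d=grab_frame("scene"); cv2.imwrite("pics/s1.png",cv2.resize(p[140:380,130:450,::-1],None,fx=2,fy=2))
s=monitor.get_obs();print(s['qpos'].round(2),s['clock'])
Rm=R.from_quat(np.roll(s['tool_rot'],-1)).as_matrix();print("lip",s['tcp_pos']+Rm@np.array([0,.096,.055]),"glass .484 -.036")
# pivot plan about lip: tool-frame shifts
L=np.array([0,.096,.055])
lipnow=s['tcp_pos']+Rm@L; goal=np.array([.4828,-.062,.120])
for a in np.radians(np.arange(2,29,2)):
    Q=R.from_rotvec([a,0,0]).as_matrix(); print(round(a,3),(Rm.T@(goal-lipnow)+L-Q@L).round(4))
E
```

```text
clock: 11.1
tcp_pos: [0.4796, -0.1327, 0.2093]
tool_rot: [-0.004, 0.024, 0.985, -0.173]
force: [-0.1, -0.4, -7.5]
width: 0.294
clock: 11.35
tcp_pos: [0.4797, -0.1338, 0.2094]
tool_rot: [-0.004, 0.025, 0.985, -0.174]
force: [-0.3, 0.8, -7.8]
width: 0.295
[ 0.36  0.08 -0.6   0.37 -1.07 -2.19] 11.4
lip [ 0.48321118 -0.06248997  0.12485056] glass .484 -.036
0.035 [0.0004 0.0041 0.0011]
0.07 [ 0.0004  0.0062 -0.0022]
0.105 [ 0.0004  0.0084 -0.0053]
0.14 [ 0.0004  0.0107 -0.0084]
0.175 [ 0.0004  0.0131 -0.0114]
0.209 [ 0.0004  0.0156 -0.0144]
0.244 [ 0.0004  0.0183 -0.0172]
0.279 [ 0.0004  0.021  -0.0199]
0.314 [ 0.0004  0.0238 -0.0226]
0.349 [ 0.0004  0.0267 -0.0251]
0.384 [ 0.0004  0.0297 -0.0276]
0.419 [ 0.0004  0.0328 -0.0299]
0.454 [ 0.0004  0.0359 -0.0321]
0.489 [ 0.0004  0.0392 -0.0342]
```

View pics/s1.png

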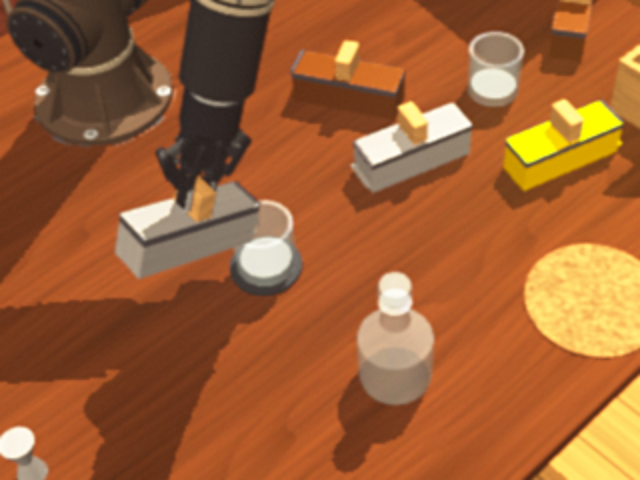

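The mouth end (crop 255,205) sits over the near part of the glass rim (265,225) with clearance. Now I pivot slowly about the lip.

```bash
python3 -m handwheel '[[[0,0.0015,-0.001,0.0175,0,0],[0,0.003,-0.001,0.035,0,0],[0,0.0046,-0.002,0.0525,0,0],[0,0.006,-0.0028,0.07,0,0],[0,0.0073,-0.004,0.0875,0,0],[0,0.0084,-0.0053,0.105,0,0],[0,0.0095,-0.0068,0.1225,0,0],[0,0.0107,-0.0084,0.14,0,0],[0,0.0119,-0.0099,0.1575,0,0],[0,0.0131,-0.0114,0.175,0,0]]]'
python3 -m handwheel '[[[0,0.001,-0.0017,0.0175,0,0],[0,0.002,-0.0033,0.035,0,0],[0,0.003,-0.005,0.0525,0,0],[0,0.0041,-0.0066,0.07,0,0],[0,0.0046,-0.0074,0.079,0,0],[0,0.0052,-0.0082,0.0875,0,0],[0,0.0052,-0.0082,0.0875,0,0],[0,0.0052,-0.0082,0.0875,0,0]]]'
python3 - <<'E'
from h import *
p,d=grab_frame("scene"); cv2.imwrite("pics/s2.png",cv2.resize(p[180:300,200:340,::-1],None,fx=4,fy=4,interpolation=cv2.INTER_CUBIC))
s=monitor.get_obs();print(s['qpos'].round(2),s['clock'],s['force'].round(1))
Rm=R.from_quat(np.roll(s['tool_rot'],-1)).as_matrix();print("lip",s['tcp_pos']+Rm@np.array([0,.096,.055]))
E
```

```text
clock: 12.65
tcp_pos: [0.4804, -0.117, 0.2156]
tool_rot: [-0.006, 0.024, 0.965, -0.259]
force: [0.6, 1.2, -7.7]
width: 0.293
clock: 13.65
tcp_pos: [0.4807, -0.1086, 0.2201]
tool_rot: [-0.007, 0.024, 0.953, -0.301]
force: [0.6, -0.6, -5.5]
width: 0.294
[ 0.55  0.14 -0.67  0.54 -1.19 -2.48] 13.7 [-0.2 -0.6 -5.2]
lip [ 0.48303978 -0.06167929  0.11993105]
```

View pics/s2.png

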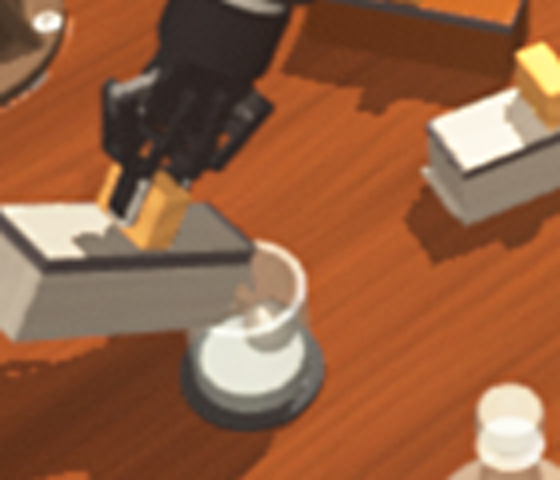

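The force dropped by about 2.5 N and a grey ball shape shows in the glass (crop 265,325). Next I lift clear, level the tin and go back over its place.

```bash
python3 -m handwheel '[[[0,-0.006,-0.008,0,0,0],[0,-0.0172,-0.0246,0,0,0],[0,-0.025,-0.035,-0.04,0,0],[-0.003,-0.036,-0.033,-0.15,0,0],[-0.01,-0.055,-0.015,-0.27,0,0],[-0.02,-0.079,0.005,-0.39,0,0],[-0.03,-0.102,0.026,-0.5,0,0],[-0.036,-0.118,0.043,-0.58,0,0],[-0.0384,-0.1249,0.0508,-0.61,0,0],[-0.0384,-0.1249,0.0508,-0.61,0,0]]]'
python3 -m handwheel '[[[0,0,0,0,0,0],[0,0,0,0,0,0]]]'
python3 - <<'E'
from h import *
p,d=grab_frame("top"); np.savez("pics/t3.npz",p=p,d=d)
a=cv2.resize(p[230:300,330:400,::-1],None,fx=6,fy=6,interpolation=cv2.INTER_CUBIC)
p,d=grab_frame("scene"); b=cv2.resize(p[220:300,220:300,::-1],(420,420),interpolation=cv2.INTER_CUBIC)
cv2.imwrite("pics/s3.png",np.hstack([a,b])[:,:800])
s=monitor.get_obs();Rm=R.from_quat(np.roll(s['tool_rot'],-1)).as_matrix();print(Rm.round(4),s['clock'],s['force'],s['moment'])
print("to place",Rm.T@(np.array([.5128,-.2415,.0709])-s['tcp_pos']),R.from_matrix(Rm).as_rotvec())
G=np.array([[-.9988,.0485,0],[.0485,.9988,0],[0,0,-1]]);print("turn",R.from_matrix(Rm.T@G).as_rotvec())
E
```

```text
clock: 14.95
tcp_pos: [0.5119, -0.2432, 0.2501]
tool_rot: [-0.001, 0.026, 1.0, -0.001]
force: [0.5, 0.3, -5.0]
width: 0.294
clock: 15.2
tcp_pos: [0.5125, -0.241, 0.2504]
tool_rot: [-0.0, 0.024, 1.0, -0.001]
force: [0.0, 0.3, -4.6]
width: 0.294
[[-9.989e-01  4.770e-02  1.000e-04]
 [ 4.770e-02  9.989e-01 -1.800e-03]
 [-2.000e-04 -1.700e-03 -1.000e+00]] 15.3 [-0.04540566  0.17284727 -4.90116343] [ 0.0327617  -0.02058563  0.03829342]
to place [-1.53754432e-04 -1.89213886e-04  1.79571494e-01] [ 7.49998335e-02  3.14056089e+00 -2.75380819e-03]
turn [-0.00174941  0.00017764  0.00076717]
```

View pics/s3.png

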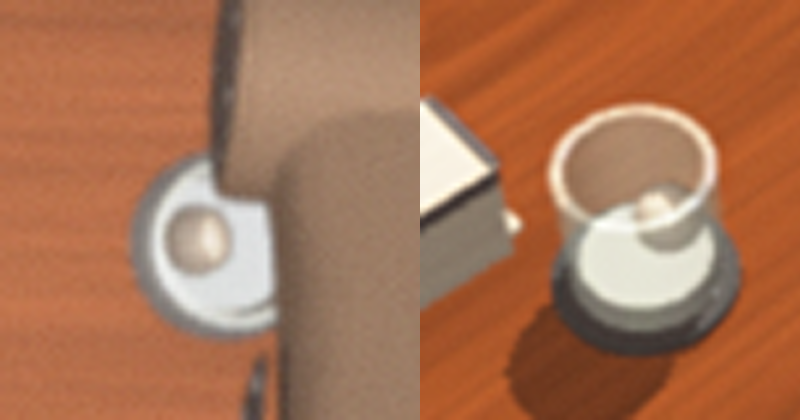

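The steel ball is in the tumbler (left crop 197,240; right crop 655,215), and the tumbler is still on its coaster. Now I set the tin down.

```bash
python3 -m handwheel '[[[0,0,0.02,-0.0017,0,0],[0,0,0.055,-0.0017,0,0],[0,0,0.1,-0.0017,0,0],[0,0,0.135,-0.0017,0,0],[0,0,0.158,-0.0017,0,0],[0,0,0.17,-0.0017,0,0],[0,0,0.174,-0.0017,0,0],[0,0,0.177,-0.0017,0,0],[0,0,0.179,-0.0017,0,0],[0,0,0.179,-0.0017,0,0]]]'
python3 -m handwheel '[[[0,0,0.0006,0,0,0],[0,0,0.0006,0,0,0]]]'
```

```text
clock: 16.55
tcp_pos: [0.5128, -0.2421, 0.0715]
tool_rot: [0.0, 0.025, 1.0, 0.0]
force: [0.4, -0.2, -4.6]
width: 0.293
clock: 16.8
tcp_pos: [0.5129, -0.2421, 0.071]
tool_rot: [0.0, 0.025, 1.0, 0.0]
force: [0.6, 0.3, -2.8]
width: 0.289
```

Contact is starting. I release slowly and retreat.

```bash
python3 -m handwheel '[[[0,0,0.0006,0,0,0],[0,0,0.0008,0,0,0]]]'
python3 -m handwheel '[[[0,0,0,0,0,0],[0,0,0,0,0,0],[0,0,0,0,0,0],[0,0,0,0,0,0],[0,0,0,0,0,0]]]' -1
python3 -m handwheel '[[[0,0,-0.01,0,0,0],[0,0,-0.04,0,0,0],[0,0,-0.08,0,0,0],[0,0,-0.13,0,0,0],[0,-0.04,-0.16,0,0,0],[0,-0.09,-0.17,0,0,0],[0,-0.14,-0.17,0,0,0],[0,-0.18,-0.17,0,0,0],[0,-0.2,-0.17,0,0,0],[0,-0.2,-0.17,0,0,0]]]'
python3 - <<'E'
from h import *
p,d=grab_frame("top"); tin("top",d,.5125,-.2415)
a=p[200:320,180:480,::-1]
p,d=grab_frame("scene"); b=p[180:360,150:450,::-1]; tin("scene",d,.5125,-.2415)
cv2.imwrite("pics/s4.png",cv2.resize(np.vstack([a,b]),None,fx=2,fy=2,interpolation=cv2.INTER_CUBIC))
s=monitor.get_obs();print(s['clock'],s['force'])
E
```

```text
clock: 17.05
tcp_pos: [0.5129, -0.2422, 0.0709]
tool_rot: [0.0, 0.024, 1.0, -0.0]
force: [-3.4, 2.8, 7.3]
width: 0.295
clock: 17.68
tcp_pos: [0.5127, -0.242, 0.0697]
tool_rot: [-0.0, 0.025, 1.0, 0.0]
force: [0.5, 0.8, 0.1]
width: 1.001
clock: 18.92
tcp_pos: [0.5024, -0.4427, 0.2396]
tool_rot: [-0.0, 0.025, 1.0, 0.0]
force: [-0.3, 0.8, -0.7]
width: 1.001
lid 810 c [ 512.7 -240.8] size [184.5  59.7] long dir deg 87.3 z 0.064
block 143 c [ 512.5 -240. ] size [25.4 54.2] long dir deg 175.7 z 0.1057
lid 1216 c [ 511.7 -240.7] size [185.7  69.7] long dir deg 87.3 z 0.0644
block 197 c [ 512.5 -242.6] size [27.1 62.6] long dir deg 179.2 z 0.106
19.025 [-0.22721015  1.08335344 -0.37308806]
```

View pics/s4.png

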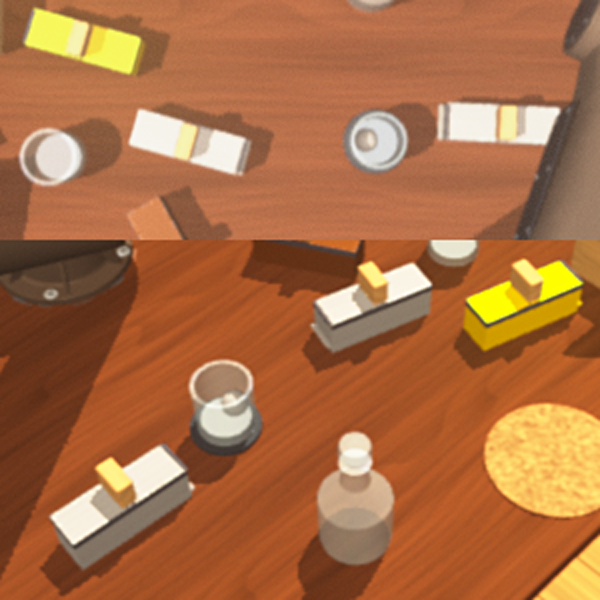

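The ball is in the tumbler, the tumbler is on its coaster, and both tins stand flat. The weight drop of about 2.6 N confirms steel.

```bash
python3 -c "
from workcell import bot; print(bot.close_job())"
```

```text
the job is handed in; nothing more can be done
None
```

The steel ball is in the tumbler on the slate coaster, and the job is handed in. The arm clock read about 19 s of the 72 allowed.

- **Finding the ball:** I lifted only the right tin and tilted it about ±10°. Read level afterwards, the moment shifted by about 0.30 N m depending on which end the ball had rolled to. That fits steel (0.32) and not oak (0.03). The readings taken while tilted were not usable, because the gripper's own weight swamped them, so I judged by the level ones.
- **Pouring:** I tipped that tin slowly about its lip over the tumbler to about 35°. The wrist load fell by about 2.6 N, which matches the 0.26 kg steel ball.
- **Last checks:** The final pictures show the ball in the upright tumbler on its coaster. The right tin is flat and within about 1–2 mm of where it started (lid height 64 mm). I never touched the left tin, which still stands on the table. The spare tumbler, decanter and jigger were not touched either. The gripper was open and clear of everything, and the last force reading was about 1 N, which is sensor noise.

No check failed.

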